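# Sort the cleaned lenses by length and call the runner

### The job

Stand the four cleaned lenses from the blue mat in the grey tray, each in the row of the lens of its own length that is already there; set them down gently, upright and not on a wall between rows, and leave the three lenses in the tray and the other things on the bench where they are. When all four are in, and not before, push the wobble stick of the call switch over until it trips to call the runner, and let it spring back.

Things in the scene. Friction and masses are not known exactly. Their poses are not given: they have to be found in the camera images.
- tray: grey collection tray with lighter grey foam, fixed, 252 mm (its x) by 258 mm (its y), 26 mm high, open above. Three straight rows run along its y; their centre lines lie at x = -82, 0 and +82 mm; each row is a channel 76 mm wide and 246 mm long inside between 6 mm walls, room for three lenses side by side at about 82 mm spacing. Foam floor 8 mm above the origin (centre of the underside); the walls rise 18 mm above that floor
- mat: blue intake mat on which the four lenses to be sorted stand, fixed, 250 (x) by 330 (y) by 4 mm. Origin: centre of the underside
- lens_short: a short lens to be sorted, on the mat: 80 mm tall, black, stood upright on its front cap: 56 mm diameter up to 42 mm, then its top 38 mm (mount and ribbed rear cap) is 52 mm in diameter. Origin: centre of its underside; z up the barrel; round, so its yaw means nothing. About 0.2 to 0.26 kg, give or take 30 percent
- lens_medium: a medium lens to be sorted, on the mat: 100 mm tall, black, stood upright on its front cap: 56 mm diameter up to 62 mm, then its top 38 mm (mount and ribbed rear cap) is 52 mm in diameter. Origin: centre of its underside; z up the barrel; round, so its yaw means nothing. About 0.2 to 0.26 kg, give or take 30 percent
- lens_long1: a long lens to be sorted, on the mat: 120 mm tall, black, stood upright on its front cap: 56 mm diameter up to 82 mm, then its top 38 mm (mount and ribbed rear cap) is 52 mm in diameter. Origin: centre of its underside; z up the barrel; round, so its yaw means nothing. About 0.2 to 0.26 kg, give or take 30 percent
- lens_long2: a long lens to be sorted, on the mat: 120 mm tall, black, stood upright on its front cap: 56 mm diameter up to 82 mm, then its top 38 mm (mount and ribbed rear cap) is 52 mm in diameter. Origin: centre of its underside; z up the barrel; round, so its yaw means nothing. About 0.2 to 0.26 kg, give or take 30 percent
- ref_short: the short lens that already stands in the tray and shows which row is for short lenses; at one end or in the middle of its row: 80 mm tall, black, stood upright on its front cap: 56 mm diameter up to 42 mm, then its top 38 mm (mount and ribbed rear cap) is 52 mm in diameter. Origin: centre of its underside; z up the barrel; round, so its yaw means nothing. About 0.2 to 0.26 kg, give or take 30 percent
- ref_medium: the medium lens that already stands in the tray and shows which row is for medium lenses; at one end or in the middle of its row: 100 mm tall, black, stood upright on its front cap: 56 mm diameter up to 62 mm, then its top 38 mm (mount and ribbed rear cap) is 52 mm in diameter. Origin: centre of its underside; z up the barrel; round, so its yaw means nothing. About 0.2 to 0.26 kg, give or take 30 percent
- ref_long: the long lens that already stands in the tray and shows which row is for long lenses; at one end or in the middle of its row: 120 mm tall, black, stood upright on its front cap: 56 mm diameter up to 82 mm, then its top 38 mm (mount and ribbed rear cap) is 52 mm in diameter. Origin: centre of its underside; z up the barrel; round, so its yaw means nothing. About 0.2 to 0.26 kg, give or take 30 percent
- switch: call switch, fixed to the bench at one side: foot plate 66 x 54 mm, grey cast housing 42 x 42 mm, 78 mm high in all; out of its top stands the stick. Origin: centre of the underside
- stick: the switch's wobble stick: a 7 mm steel rod standing up from a rubber boot, with a red 24 mm ball at the top. Origin: its pivot, 80 mm above the bench; z along the rod. It can be pushed over in any direction, trips at 15 degrees (0.26 rad), stops at about 29 degrees, and springs back upright when let go. Spring 0.8 N m per rad (about 3 N at the ball to go well past the trip point)
- stick_ball (a point): centre of the red ball, 115 mm above the pivot along the rod (195 mm above the bench when upright)
- bottle: bystander on the mat: small spirit bottle with a blue cap, 38 mm diameter, 112 mm tall, loose. Origin: centre of the underside
- hood: bystander on the mat: black lens hood lying as an open ring, 76 mm diameter, 39 mm tall, loose. Origin: centre of the underside
- swabs: bystander at the side opposite the switch: clear pot of cleaning swabs, 72 mm diameter, 85 mm tall, swabs to 137 mm, loose. Origin: centre of the underside
- camera: bystander behind: black camera body, 128 mm wide, about 70 mm deep with its hand grip, 96 mm tall, loose. Origin: centre of the underside
- blower: bystander behind: red rubber air blower, 62 mm diameter, 145 mm tall to its nozzle, loose. Origin: centre of the underside
- tape: bystander behind: white roll on a blue roll, 104 mm diameter, 98 mm tall, loose. Origin: centre of the underside

How it is judged:
On the way, in this order (a step that is already met when the one before it is completed fails the run):
1. all four lenses stand released in the rows of their own length (angle between each of lens_short, lens_medium, lens_long1, lens_long2, ref_short, ref_medium, ref_long's own z axis and vertical below 0.08 rad and z of lens_short in the frame of tray between 0.003 and 0.013 m and y of lens_short in the frame of tray between -0.108 and 0.108 m and ((x of lens_short in the frame of tray between -0.102 and -0.062 m and x of ref_short in the frame of tray between -0.102 and -0.062 m) or (x of lens_short in the frame of tray between -0.02 and 0.02 m and x of ref_short in the frame of tray between -0.02 and 0.02 m) or (x of lens_short in the frame of tray between 0.062 and 0.102 m and x of ref_short in the frame of tray between 0.062 and 0.102 m)) and z of lens_medium in the frame of tray between 0.003 and 0.013 m and y of lens_medium in the frame of tray between -0.108 and 0.108 m and ((x of lens_medium in the frame of tray between -0.102 and -0.062 m and x of ref_medium in the frame of tray between -0.102 and -0.062 m) or (x of lens_medium in the frame of tray between -0.02 and 0.02 m and x of ref_medium in the frame of tray between -0.02 and 0.02 m) or (x of lens_medium in the frame of tray between 0.062 and 0.102 m and x of ref_medium in the frame of tray between 0.062 and 0.102 m)) and z of lens_long1 in the frame of tray between 0.003 and 0.013 m and y of lens_long1 in the frame of tray between -0.108 and 0.108 m and ((x of lens_long1 in the frame of tray between -0.102 and -0.062 m and x of ref_long in the frame of tray between -0.102 and -0.062 m) or (x of lens_long1 in the frame of tray between -0.02 and 0.02 m and x of ref_long in the frame of tray between -0.02 and 0.02 m) or (x of lens_long1 in the frame of tray between 0.062 and 0.102 m and x of ref_long in the frame of tray between 0.062 and 0.102 m)) and z of lens_long2 in the frame of tray between 0.003 and 0.013 m and y of lens_long2 in the frame of tray between -0.108 and 0.108 m and ((x of lens_long2 in the frame of tray between -0.102 and -0.062 m and x of ref_long in the frame of tray between -0.102 and -0.062 m) or (x of lens_long2 in the frame of tray between -0.02 and 0.02 m and x of ref_long in the frame of tray between -0.02 and 0.02 m) or (x of lens_long2 in the frame of tray between 0.062 and 0.102 m and x of ref_long in the frame of tray between 0.062 and 0.102 m)) and contact force between the fingers and lens_short below 0.1 N and contact force between the fingers and lens_medium below 0.1 N and contact force between the fingers and lens_long1 below 0.1 N and contact force between the fingers and lens_long2 below 0.1 N and z of ref_short in the frame of tray between 0.003 and 0.013 m and y of ref_short in the frame of tray between -0.108 and 0.108 m and distance of each of ref_short, ref_medium, ref_long from where it was at the start of the episode below 0.02 m and z of ref_medium in the frame of tray between 0.003 and 0.013 m and y of ref_medium in the frame of tray between -0.108 and 0.108 m and z of ref_long in the frame of tray between 0.003 and 0.013 m and y of ref_long in the frame of tray between -0.108 and 0.108 m), for 0.2 s.
2. the wobble stick is pushed past its trip point (15 degrees from upright) (angle between stick's own z axis and vertical above 0.26 rad), for 0.05 s.
At the end, for the whole second after the job is handed in: All four lenses stand upright (0.08 rad) on the tray floor, released, at rest, within 20 mm of the centre line of the row of the tray lens of their length; the tray's three lenses stand within 20 mm of their starts; the stick, tripped after all four were in, is upright again within 0.1 rad (all of step 1 and angle between stick's own z axis and vertical below 0.1 rad and linear speed of each of lens_short, lens_medium, lens_long1, lens_long2 below 0.02 m/s); the robot touches nothing.
It fails at once if a lens is knocked over, dropped or thrown (tilts past 0.5 rad, or moves faster than 0.5 m/s without the fingers on it: a fall of about 13 mm) (angle between any of lens_short, lens_medium, lens_long1, lens_long2, ref_short, ref_medium, ref_long's own z axis and vertical above 0.5 rad or (linear speed of lens_short above 0.5 m/s and contact force between the fingers and lens_short below 0.05 N) or (linear speed of lens_medium above 0.5 m/s and contact force between the fingers and lens_medium below 0.05 N) or (linear speed of lens_long1 above 0.5 m/s and contact force between the fingers and lens_long1 below 0.05 N) or (linear speed of lens_long2 above 0.5 m/s and contact force between the fingers and lens_long2 below 0.05 N) or (linear speed of ref_short above 0.5 m/s and contact force between the fingers and ref_short below 0.05 N) or (linear speed of ref_medium above 0.5 m/s and contact force between the fingers and ref_medium below 0.05 N) or (linear speed of ref_long above 0.5 m/s and contact force between the fingers and ref_long below 0.05 N)).
It fails at once if a lens already in the tray is shifted more than 20 mm (distance of any of ref_short, ref_medium, ref_long from where it was at the start of the episode above 0.02 m).
It fails at once if a bystander (bottle, hood, swab pot, camera, blower, tape) is shifted more than 20 mm (distance of any of bottle, hood, swabs, camera, blower, tape from where it was at the start of the episode above 0.02 m).
It fails at once if the call switch is tripped while the lenses are not all in their rows (angle between stick's own z axis and vertical above 0.26 rad and not (angle between each of lens_short, lens_medium, lens_long1, lens_long2's own z axis and vertical below 0.08 rad and z of lens_short in the frame of tray between 0.003 and 0.013 m and y of lens_short in the frame of tray between -0.108 and 0.108 m and ((x of lens_short in the frame of tray between -0.102 and -0.062 m and x of ref_short in the frame of tray between -0.102 and -0.062 m) or (x of lens_short in the frame of tray between -0.02 and 0.02 m and x of ref_short in the frame of tray between -0.02 and 0.02 m) or (x of lens_short in the frame of tray between 0.062 and 0.102 m and x of ref_short in the frame of tray between 0.062 and 0.102 m)) and z of lens_medium in the frame of tray between 0.003 and 0.013 m and y of lens_medium in the frame of tray between -0.108 and 0.108 m and ((x of lens_medium in the frame of tray between -0.102 and -0.062 m and x of ref_medium in the frame of tray between -0.102 and -0.062 m) or (x of lens_medium in the frame of tray between -0.02 and 0.02 m and x of ref_medium in the frame of tray between -0.02 and 0.02 m) or (x of lens_medium in the frame of tray between 0.062 and 0.102 m and x of ref_medium in the frame of tray between 0.062 and 0.102 m)) and z of lens_long1 in the frame of tray between 0.003 and 0.013 m and y of lens_long1 in the frame of tray between -0.108 and 0.108 m and ((x of lens_long1 in the frame of tray between -0.102 and -0.062 m and x of ref_long in the frame of tray between -0.102 and -0.062 m) or (x of lens_long1 in the frame of tray between -0.02 and 0.02 m and x of ref_long in the frame of tray between -0.02 and 0.02 m) or (x of lens_long1 in the frame of tray between 0.062 and 0.102 m and x of ref_long in the frame of tray between 0.062 and 0.102 m)) and z of lens_long2 in the frame of tray between 0.003 and 0.013 m and y of lens_long2 in the frame of tray between -0.108 and 0.108 m and ((x of lens_long2 in the frame of tray between -0.102 and -0.062 m and x of ref_long in the frame of tray between -0.102 and -0.062 m) or (x of lens_long2 in the frame of tray between -0.02 and 0.02 m and x of ref_long in the frame of tray between -0.02 and 0.02 m) or (x of lens_long2 in the frame of tray between 0.062 and 0.102 m and x of ref_long in the frame of tray between 0.062 and 0.102 m)))).
It also fails if it takes over 72 s, if anything falls off the work surface, if the arm or the gripper's body presses on something with over 40 N, if the wrist force passes 120 N, or if a joint passes its speed limit or range.

### The arm

A 6-joint arm with a two-finger parallel gripper is mounted at the origin on the work surface. World frame = base frame: x ahead of the robot, y to its left, z up, the work surface at z = 0. Lengths are in m, angles in rad, forces in N, time in s.
With the tool pointing down it reaches from about 0.4 to 0.825 m from the base axis. Payload 7 kg.
Tool frame: the origin (TCP) lies midway between the tips of the shut fingers; the grasp point (between the pads) lies arm.hold_point_z behind it (arm.hold_point_z is the distance from the TCP to the grasp point, in m); z points along the fingers, y is the line along which they close (so a half turn about z gives the same grasp; the last joint's range is limited). The gripper opens to 88 mm and grips with 3 to 60 N. Pads are 19 mm wide; open, the fingers measure 130 mm over their backs; the gripper's body (78 mm by 193 mm) begins 47 mm behind the grasp point.
Start: joints at [-0.946, 0.359, 0.012, 0, -1.224, -0.288], TCP at [0.223, -0.637, 0.227] pointing down, gripper open.
Joint ranges: [-3.07, 3.07], [-1.43, 2.12], [-1.02, 1.25], [-3.03, 1.67], [-3.05, -0], [-3.03, 3.03]. Speed limits (rad/s): [2.39, 2.39, 3.01, 3.14, 3.14, 3.14].

### API

Orientations are given as [roll, pitch, yaw] about the fixed x, y, z axes, in that order (R = Rz(yaw) Ry(pitch) Rx(roll)).
In Python, from station import arm gives the robot as it stands.
- The arm moves only by the shell command python3 -m crank 'ROWS' [OPENING] [FORCE]. ROWS is JSON, a list that holds one entry, the list of rows, each a list of 4 numbers: the shift along the tool's x, y, z in units of 25 mm (1.0 is 25 mm), then the turn about the tool's z in units of 5 degrees (1.0 is 5 degrees). A call has 1 to 12 rows; each row is the pose to reach, as a shift and turn from the pose commanded when the call began, along the tool's axes at that moment; what a row does not reach only later rows make up. A row lasts 1/8 s, in which the tool goes at most 62.5 mm and 10.7 degrees, less where a joint would pass 70% of its speed; a pose out of reach is approached as far as the arm can. A call with a gripper value outside its range is refused whole. OPENING is the closure, from 0 (fully open) to 1 (shut), set as the call begins (- or left out, the last holds). The fingers move at their own pace and stop on an object; FORCE is the grip in N (left out, the last holds). Time passes only in rows, so rows that repeat a pose let the fingers close. It gives the time, the measured TCP pose, the force, the opening and the grip force at its end, in the units of the state.
- arm.get_state(): the state, without advancing time (a new reading comes with each control period).
- arm.grab_frame(name): name is "scene" or "top" or "wrist"; returns (picture, depth): 480x640x3 uint8, red, green, blue; 480x640 float32, m along the optical axis (not along the pixel's ray), 0 where there is no reading.
- arm.get_calibration(name): a dict with "mtx" (3x3 intrinsics, pixels), "R" (3x3) and "t" (3): a world point X has camera coordinates R X + t; the wrist camera has in their place "mount" (4x4, takes a point from camera to tool coordinates, whose origin is the TCP and whose axes are the flange's). Camera axes: x right, y down, z forward; pixel columns grow to the right and rows downward; lengths in m; the calibration is good to about 2 mm. A picture is of the moment at which its call begins: read the wrist's pose just before it. get_calibration takes no time and is no camera call.
- arm.job_done(): hands the job in; it is judged then, once.
Trained networks look in the newest picture that a camera, given by its name, has taken for a name from the list of things; names that differ only in an ending like _2 or _b are one class to them, and where a whole thing is asked for, a point or a joint stands for the part that bears it (a point fixed in the world has none). Each returns a list of dicts, best first, with "score" (0 to 1); they miss things now and then, are a little off and sometimes report something else, mostly with a low value. They report only what shows in the picture. A call takes as long as a camera call.
- arm.recognise(thing, camera): "extent" ([left, top, width, height] in pixels, round what is visible of it).
- arm.trace(thing, camera): "mask" (480x640 bool, what is visible of it) and "extent" ([left, top, width, height] in pixels, round what is visible of it).
The state is a dict: "t": time; "q": joint angles; "qd": joint speeds; "joint_efforts": joint torques, N m; "eef_pos": TCP position; "ee_rot": TCP orientation; "force": force on the tool from outside, world axes, zero at the start; "moment": the same for the moment, N m; "width": finger opening in m; "gripper_force": force on a finger pad.
Only numpy, scipy, OpenCV 4.12 (cv2) and the standard library are available. Lean on these libraries where they do the work, as an engineer would, in place of code of your own. Each camera call takes 0.05 s, during which the arm holds its last target. There are 200 camera calls.

## Working session

There is one attempt and no reset: what is moved stays moved. The work goes in short steps, Python scripts to look and compute and a shell command to move; the robot and the scene stay as the last step left them, time stands still between calls to the robot, and variables do not carry over. Pictures are saved under pics/ and viewed, at most 10 in all, crops included, and the job is handed in when it is done.

```bash
ls; mkdir -p pics
cat > h.py <<'E'
import numpy as np, cv2
from station import arm
def grab(n):
    s=arm.get_state(); im,d=arm.grab_frame(n); return s,im,d
def world(n,d,s=None):
    c=arm.get_calibration(n); K=np.array(c["mtx"])
    v,u=np.mgrid[0:480,0:640]
    P=np.stack([(u-K[0,2])/K[0,0]*d,(v-K[1,2])/K[1,1]*d,d],-1)
    if n!="wrist": 
        return (P-np.array(c["t"]).ravel())@np.array(c["R"])
    M=np.array(c["mount"]); P=P@M[:3,:3].T+M[:3,3]
    from scipy.spatial.transform import Rotation as R
    return P@R.from_euler("xyz",s["ee_rot"]).as_matrix().T+np.array(s["eef_pos"])
E
python3 - <<'E'
from h import *
s=arm.get_state(); print(s, arm.hold_point_z)
ims=[]
for n in ["top","scene"]:
    s,im,d=grab(n); cv2.imwrite(f"pics/{n}0.png",im[...,::-1]); np.save(f"{n}0.npy",world(n,d))
    for k in (["lens_short","lens_medium","lens_long1","ref_long","tray","stick_ball","bottle","hood","swabs","mat"] if n=="top" else ["stick_ball","lens_short"]):
        print(n,k,[(round(r["score"],2),np.round(r["extent"]).astype(int).tolist()) for r in arm.recognise(k,n)][:8])
E
```

```text
pics
{'t': 0.0, 'q': array([-9.45880362e-01,  3.59369875e-01,  1.10635198e-02, -3.82449613e-04,
       -1.22413351e+00, -2.88143986e-01]), 'qd': array([-0.00053524, -0.00085514, -0.00156702,  0.00017147, -0.00051563,
       -0.00115774]), 'joint_efforts': array([ 6.44206175e-04, -5.82722890e+01,  2.93045729e+01,  6.99727133e+00,
        6.83208142e-03, -1.44741675e-04]), 'eef_pos': array([ 0.22288992, -0.63660159,  0.22562992]), 'ee_rot': array([ 3.13991469e+00, -1.22392810e-04, -2.80495081e+00]), 'force': array([ 1.16857539, -0.14464708,  0.76441402]), 'moment': array([ 0.04804489, -0.02083133, -0.02517287]), 'gripper_force': 0.0, 'width': 0.08755020486183189} 0.0188
top lens_short [(0.96, [220, 238, 23, 23])]
top lens_medium [(0.66, [460, 283, 44, 29]), (0.64, [257, 234, 25, 25]), (0.31, [340, 224, 23, 27]), (0.18, [355, 162, 44, 48])]
top lens_long1 [(0.76, [168, 297, 30, 20]), (0.68, [172, 236, 28, 27])]
top ref_long [(0.55, [369, 255, 33, 27])]
top tray [(0.84, [320, 218, 119, 108])]
top stick_ball [(0.68, [222, 236, 22, 24]), (0.66, [477, 286, 27, 18]), (0.29, [260, 290, 17, 19])]
top bottle [(0.66, [261, 289, 16, 24])]
top hood [(0.79, [211, 277, 22, 28])]
top swabs [(0.83, [108, 286, 44, 30]), (0.36, [462, 282, 45, 32])]
top mat [(0.81, [163, 222, 136, 108])]
scene stick_ball [(0.45, [240, 118, 15, 42])]
scene lens_short [(0.77, [387, 271, 24, 33])]
```

Run:
```python
from h import *
im=cv2.imread("pics/top0.png"); cv2.imwrite("pics/top0c.png",cv2.resize(im[150:350,100:520],None,fx=1.9,fy=1.9,interpolation=cv2.INTER_CUBIC))
W=np.load("top0.npy")
z=W[...,2]
m=((z>0.06)&(z<0.25)&(W[...,0]>0.2)&(W[...,0]<.95)).astype(np.uint8)
n,l,st,c=cv2.connectedComponentsWithStats(m)
for i in range(1,n):
    if st[i,4]>40:
        p=W[l==i]; zt=np.percentile(p[:,2],97); t=p[p[:,2]>zt-.012]
        print(st[i].tolist(),"top z %.3f"%zt,"mid",np.round((t.min(0)+t.max(0))[:2]/2,3),"size",np.round(np.ptp(t,axis=0)[:2],3),len(t))
for a,b,nm in [((W[...,0]>.2)&(abs(z-.004)<.004)&0,0,'')]: pass
print(np.round(W[240,300],3),np.round(W[240,420],3))
```

```text
[317, 98, 112, 39, 3837] top z 0.189 mid [ 0.927 -0.16 ] size [0.021 0.258] 824
[69, 123, 99, 62, 4597] top z 0.105 mid [0.842 0.467] size [0.044 0.103] 542
[33, 130, 32, 25, 502] top z 0.141 mid [0.871 0.638] size [0.023 0.026] 97
[609, 141, 31, 148, 3533] top z 0.171 mid [ 0.678 -0.769] size [0.303 0.019] 362
[7, 154, 42, 29, 796] top z 0.171 mid [0.801 0.677] size [0.028 0.032] 131
[279, 159, 54, 31, 1134] top z 0.098 mid [ 0.786 -0.004] size [0.048 0.05 ] 312
[361, 165, 37, 38, 1080] top z 0.102 mid [ 0.757 -0.184] size [0.088 0.087] 994
[213, 173, 22, 24, 396] top z 0.132 mid [0.763 0.205] size [0.007 0.007] 16
[0, 196, 71, 88, 632] top z 0.077 mid [0.626 0.669] size [0.215 0.18 ] 507
[342, 224, 22, 22, 375] top z 0.092 mid [ 0.63  -0.116] size [0.05  0.052] 351
[258, 233, 24, 24, 424] top z 0.108 mid [0.606 0.088] size [0.052 0.051] 354
[170, 236, 28, 25, 528] top z 0.127 mid [0.599 0.294] size [0.051 0.052] 382
[220, 237, 22, 22, 376] top z 0.088 mid [0.601 0.183] size [0.049 0.05 ] 353
[373, 258, 26, 24, 483] top z 0.131 mid [ 0.542 -0.193] size [0.05  0.049] 386
[110, 285, 37, 30, 428] top z 0.134 mid [0.481 0.427] size [0.055 0.048] 78
[470, 288, 35, 19, 416] top z 0.205 mid [ 0.475 -0.424] size [0.02  0.024] 94
[261, 290, 15, 15, 186] top z 0.116 mid [0.479 0.092] size [0.016 0.017] 53
[167, 293, 29, 23, 536] top z 0.127 mid [0.464 0.297] size [0.051 0.053] 400
[406, 295, 25, 23, 474] top z 0.111 mid [ 0.454 -0.269] size [0.052 0.05 ] 379
[568, 335, 44, 59, 1677] top z 0.141 mid [ 0.328 -0.666] size [0.107 0.06 ] 849
[ 0.627  0.014 -0.001] [ 0.623 -0.296  0.01 ]
```

View pics/top0c.png

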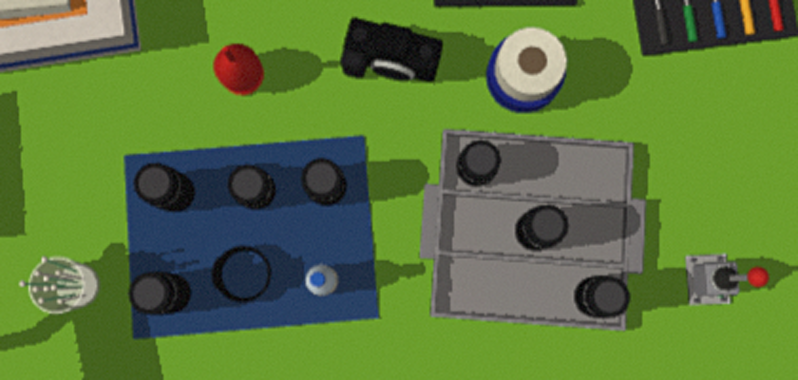

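View pics/scene0.png

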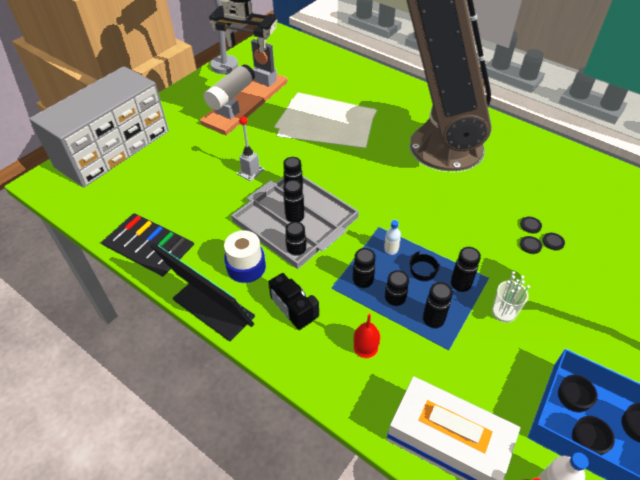

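The top crop shows the refs: short at crop (478,162) in the far row, long at (545,227) in the middle row, and medium at (605,297) in the near row. Mat lenses are long (157,185) and (153,294), short (250,186), medium (322,181); the switch ball is at (758,276). The depth heights agree with this. Next I fit the tray pose and compute the first moves.

```bash
cat >> h.py <<'E'
def to(x,y,z,yawdeg,tag=""):
    s=arm.get_state(); p=np.array(s["eef_pos"]); yaw=s["ee_rot"][2]
    c,n=np.cos(yaw),np.sin(yaw); d=np.array([x,y,z])-p
    # tool x=(c,n), tool y=(n,-c), tool z down
    dy=(yawdeg-np.degrees(yaw)+180)%360-180
    print(tag,"rows units",np.round([(c*d[0]+n*d[1])/.025,(n*d[0]-c*d[1])/.025,-d[2]/.025,-dy/5],2).tolist(),"now",np.round(p,4).tolist(),round(np.degrees(yaw),1),"w %.3f F %s t %.2f"%(s["width"],np.round(s["force"],1),s["t"]))
E
python3 - <<'E'
from h import *
W=np.load("top0.npy"); z=W[...,2]; x,y=W[...,0],W[...,1]
m=((z>.019)&(z<.034)&(x>.38)&(x<.72)&(y>-.36)&(y<-.03))
pts=W[m][:,:2].astype(np.float32)
im=cv2.imread("pics/top0.png").astype(int)
r=cv2.minAreaRect(pts); print("walls",len(pts),r)
a=np.radians(-3.8); R=np.array([[np.cos(a),-np.sin(a)],[np.sin(a),np.cos(a)]])
q=(pts-np.array([.542,-.193]))@R
h,e=np.histogram(q[:,0],bins=np.arange(-.15,.151,.005)); print(dict(zip(np.round(e[:-1]*1000).astype(int).tolist(),h.tolist())))
h,e=np.histogram(q[:,1],bins=np.arange(-.15,.151,.005)); print(dict(zip(np.round(e[:-1]*1000).astype(int).tolist(),h.tolist())))
m=(z>.025)&(z<.055)&(x>.38)&(x<.58)&(y>.13)&(y<.25); p=W[m]; print("hood",np.round((p.min(0)+p.max(0))/2,3),np.ptp(p,axis=0))
to(.601,.183,.26,-90)
E
```

```text
walls 2044 ((0.5683112144470215, -0.1913311928510666), (0.29822301864624023, 0.2990388870239258), 85.30699920654297)
{-150: 0, -145: 0, -140: 0, -135: 0, -130: 0, -125: 133, -120: 111, -115: 11, -110: 12, -105: 12, -100: 9, -95: 9, -90: 7, -85: 5, -80: 5, -75: 7, -70: 6, -65: 10, -60: 10, -55: 8, -50: 25, -45: 100, -40: 196, -35: 48, -30: 42, -25: 45, -20: 41, -15: 41, -10: 39, -5: 41, 0: 38, 5: 42, 10: 41, 15: 39, 20: 39, 25: 40, 30: 40, 35: 62, 40: 196, 45: 92, 50: 25, 55: 14, 60: 13, 65: 11, 70: 10, 75: 12, 80: 10, 85: 12, 90: 9, 95: 10, 100: 11, 105: 9, 110: 8, 115: 5, 120: 130, 125: 122, 130: 3, 135: 0, 140: 0, 145: 0}
{-150: 6, -145: 61, -140: 73, -135: 73, -130: 85, -125: 157, -120: 69, -115: 19, -110: 16, -105: 18, -100: 18, -95: 23, -90: 21, -85: 18, -80: 18, -75: 15, -70: 24, -65: 26, -60: 33, -55: 20, -50: 21, -45: 18, -40: 15, -35: 22, -30: 20, -25: 22, -20: 18, -15: 18, -10: 19, -5: 20, 0: 17, 5: 22, 10: 27, 15: 21, 20: 27, 25: 25, 30: 22, 35: 22, 40: 21, 45: 24, 50: 23, 55: 20, 60: 18, 65: 20, 70: 19, 75: 23, 80: 20, 85: 17, 90: 18, 95: 20, 100: 18, 105: 23, 110: 21, 115: 21, 120: 21, 125: 122, 130: 146, 135: 74, 140: 75, 145: 71}
hood [0.515 0.198 0.04 ] [0.12901142 0.07642199 0.02899219]
 rows units [-25.11, 25.96, -1.34, -14.14] now [0.223, -0.6371, 0.2266] -160.7 w 0.087 F [ 0.3 -0.3  1.2] t 0.70
```

```bash
python3 -m crank '[[[-2,2,-1.4,-2],[-3.7,3.8,-1.4,-4],[-5.4,5.6,-1.4,-6],[-7.1,7.4,-1.4,-8],[-8.8,9.2,-1.4,-10],[-10.5,11,-1.4,-12],[-12.2,12.8,-1.4,-14.1],[-14,14.5,-1.4,-14.1],[-15.7,16.2,-1.4,-14.1],[-17.4,18,-1.4,-14.1],[-19.1,19.8,-1.4,-14.1],[-20.8,21.5,-1.4,-14.1]]]' 0; python3 -c "
from h import *
to(.601,.183,.26,-90)"
```

```text
t: 2.2
eef_pos: [0.5347, 0.04, 0.2621]
ee_rot: [-3.14, 0.0, -1.574]
force: [1.0, -0.2, -0.4]
width: 0.088
gripper_force: 0.0
 rows units [-5.73, -2.64, 0.08, -0.03] now [0.5347, 0.04, 0.2621] -90.2 w 0.088 F [ 1.  -0.2 -0.4] t 2.20
```

```bash
python3 -m crank '[[[-2,-0.9,0,0],[-4,-1.8,0,0],[-5.3,-2.4,0,0],[-5.7,-2.6,0,0],[-5.7,-2.6,0,0]]]' 0
python3 - <<'E'
from h import *
s,im,d=grab("wrist"); cv2.imwrite("pics/w1.png",im[...,::-1]); W=world("wrist",d,s); z=W[...,2]
m=((z>0.06)&(z<0.16)&(d>0)).astype(np.uint8)
n,l,st,c=cv2.connectedComponentsWithStats(m)
for i in range(1,n):
    if st[i,4]>300:
        p=W[l==i]; zt=np.percentile(p[:,2],95); t=p[p[:,2]>zt-.008]
        print(st[i].tolist(),"top z %.3f"%zt,"mid",np.round((t.min(0)+t.max(0))[:2]/2,3),"size",np.round(np.ptp(t,axis=0)[:2],3))
to(.601,.183,.069,-90)
E
```

```text
t: 2.82
eef_pos: [0.5996, 0.1803, 0.2612]
ee_rot: [3.141, -0.0, -1.574]
force: [-1.3, -0.6, -0.5]
width: 0.0873
gripper_force: 0.0
[42, 0, 102, 86, 6230] top z 0.094 mid [0.787 0.017] size [0.044 0.013]
[286, 72, 68, 74, 3823] top z 0.105 mid [0.604 0.089] size [0.052 0.052]
[445, 93, 60, 46, 2028] top z 0.116 mid [0.477 0.093] size [0.019 0.019]
[296, 193, 60, 61, 2796] top z 0.085 mid [0.6   0.185] size [0.052 0.051]
[103, 212, 84, 65, 3234] top z 0.132 mid [0.761 0.206] size [0.008 0.008]
[302, 302, 53, 19, 735] top z 0.092 mid [0.598 0.271] size [0.037 0.008]
[299, 358, 61, 30, 1455] top z 0.125 mid [0.597 0.306] size [0.052 0.03 ]
 rows units [-0.14, -0.07, 7.7, -0.04] now [0.5993, 0.1796, 0.2614] -90.2 w 0.088 F [-0.5  0.  -0.3] t 2.88
```

View pics/w1.png

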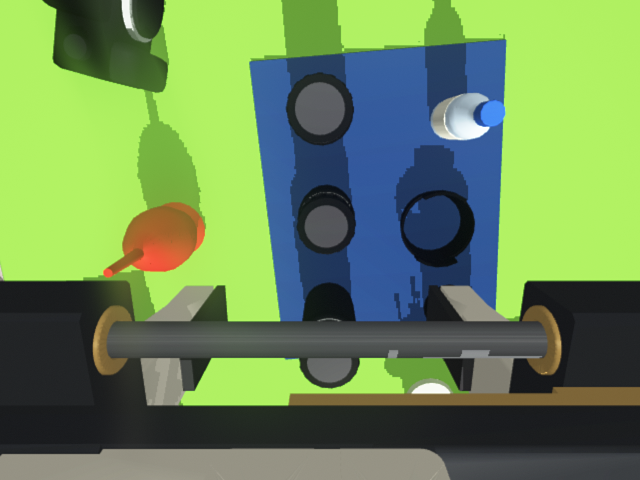

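Wrist view: short lens at pixel (326,225), medium at (320,108), and both agree with the top camera within 2 mm. The hood at (437,228) is clear of the fingers. I go down and grip.

```bash
python3 -m crank '[[[-0.2,0,1.5,0],[-0.2,0,3.5,0],[-0.2,0,5.3,0],[-0.2,0,6.8,0],[-0.2,0,7.8,0],[-0.2,0,8.4,0],[-0.2,0,8.5,0],[-0.2,0,8.5,0]]]' 0; python3 -m crank '[[[0,0,0,0],[0,0,0,0],[0,0,0,0],[0,0,0,0],[0,0,0,0]]]' 1 25; python3 -c "
from h import *
to(.620,-.278,.25,-93.8)"
```

```text
t: 3.88
eef_pos: [0.6002, 0.1851, 0.0501]
ee_rot: [-3.14, 0.001, -1.574]
force: [-0.6, 0.1, -0.5]
width: 0.0875
gripper_force: 0.0
t: 4.5
eef_pos: [0.5998, 0.1851, 0.0492]
ee_rot: [-3.141, 0.0, -1.574]
force: [0.2, 0.5, 0.8]
width: 0.0516
gripper_force: 25.0
 rows units [18.52, -0.87, -8.03, 0.72] now [0.5998, 0.1851, 0.0492] -90.2 w 0.052 F [0.2 0.5 0.8] t 4.50
```

```bash
python3 -m crank '[[[0,0,-0.8,0],[0,0,-2.4,0],[0,0,-4.2,0],[0.8,0,-5.8,0],[2.4,-0.1,-6.4,0],[4.4,-0.2,-6.4,0],[6.4,-0.3,-6.4,0.2],[8.4,-0.4,-6.4,0.4],[10.4,-0.5,-6.4,0.7],[12.4,-0.6,-6.4,0.7],[14.4,-0.7,-6.4,0.7],[16.2,-0.8,-6.4,0.7]]]'; python3 -c "
from h import *
to(.620,-.278,.0542,-93.8)"
```

```text
t: 6.0
eef_pos: [0.6178, -0.2216, 0.2085]
ee_rot: [3.141, 0.0, -1.636]
force: [0.4, 0.9, -2.0]
width: 0.0514
gripper_force: 25.0
 rows units [2.24, -0.24, 6.17, 0.01] now [0.6178, -0.2216, 0.2085] -93.7 w 0.051 F [ 0.4  0.9 -2. ] t 6.00
```

```bash
python3 -m crank '[[[1.3,-0.1,0,0],[2.1,-0.2,0,0],[2.3,-0.2,0.6,0],[2.3,-0.2,2,0],[2.3,-0.2,3.6,0],[2.3,-0.2,4.8,0],[2.3,-0.2,5.5,0],[2.3,-0.2,5.8,0],[2.3,-0.2,6.0,0],[2.3,-0.2,6.15,0],[2.3,-0.2,6.15,0]]]'; python3 -c "
from h import *
to(.620,-.278,.0542,-93.8)"
```

```text
t: 7.38
eef_pos: [0.6197, -0.2778, 0.0558]
ee_rot: [-3.141, -0.0, -1.636]
force: [0.6, -0.3, -1.2]
width: 0.0519
gripper_force: 25.0
 rows units [0.01, -0.01, 0.06, 0.02] now [0.6197, -0.2778, 0.0558] -93.7 w 0.052 F [ 0.6 -0.3 -1.2] t 7.38
```

```bash
python3 -m crank '[[[0,0,0.05,0],[0,0,0.1,0],[0,0,0.1,0]]]'; python3 -m crank '[[[0,0,0,0],[0,0,0,0],[0,0,0,0],[0,0,0,0]]]' 0;  python3 -m crank '[[[0,0,-0.7,0],[0,0,-2.2,0],[0,0,-4,0],[0,0,-5.8,0],[0,0,-7,0],[0,0,-7.5,0],[0,0,-7.5,0]]]'; python3 -c "
from h import *
to(.605,.089,.25,-90)"
```

```text
t: 7.75
eef_pos: [0.6197, -0.2778, 0.0533]
ee_rot: [-3.141, -0.0, -1.635]
force: [0.4, -0.2, 2.0]
width: 0.0518
gripper_force: 25.0
t: 8.25
eef_pos: [0.6195, -0.2777, 0.0528]
ee_rot: [3.142, 0.0, -1.635]
force: [0.5, 0.3, -0.4]
width: 0.0851
gripper_force: 0.0
t: 9.12
eef_pos: [0.6197, -0.2777, 0.2413]
ee_rot: [-3.14, -0.0, -1.635]
force: [-0.2, -0.4, -1.4]
width: 0.087
gripper_force: 0.0
 rows units [-14.6, 1.53, -0.35, -0.74] now [0.6197, -0.2777, 0.2413] -93.7 w 0.087 F [-0.2 -0.4 -1.4] t 9.12
```

```bash
python3 -m crank '[[[-1.2,0.1,0,0],[-3.4,0.4,0,0],[-5.8,0.6,0,-0.3],[-8.2,0.9,0,-0.7],[-10.5,1.1,0,-0.7],[-12.6,1.3,0,-0.7],[-14,1.5,0,-0.7],[-14.6,1.5,0,-0.7],[-14.6,1.5,0,-0.7]]]'; python3 -c "
from h import *
to(.605,.089,.069,-90)
s,im,d=grab('top'); cv2.imwrite('pics/t2.png',im[...,::-1]); W=world('top',d); z=W[...,2]
m=(abs(W[...,0]-.62)<.05)&(abs(W[...,1]+.278)<.05)&(z>.07)&(z<.11); p=W[m]; print(np.round((p.min(0)+p.max(0))/2,3),np.ptp(p,axis=0))"
```

```text
t: 10.25
eef_pos: [0.6053, 0.0894, 0.2391]
ee_rot: [3.14, -0.001, -1.573]
force: [1.1, -0.3, -0.1]
width: 0.0878
gripper_force: 0.0
 rows units [0.02, 0.01, 6.8, -0.03] now [0.6053, 0.0894, 0.2391] -90.1 w 0.088 F [ 1.1 -0.3 -0.1] t 10.25
[ 0.62  -0.277  0.082] [0.05048251 0.05072239 0.02299839]
```

```bash
python3 -m crank '[[[0,0,1,0],[0,0,2.8,0],[0,0,4.6,0],[0,0,5.8,0],[0,0,6.5,0],[0,0,6.8,0],[0,0,6.8,0]]]' 0; python3 -m crank '[[[0,0,0,0],[0,0,0,0],[0,0,0,0],[0,0,0,0],[0,0,0,0]]]' 1 25; python3 -c "
from h import *
to(.468,-.104,.23,-93.8)"
```

```text
t: 11.18
eef_pos: [0.606, 0.0887, 0.0706]
ee_rot: [-3.141, -0.0, -1.575]
force: [0.2, 1.2, 0.5]
width: 0.0876
gripper_force: 0.0
t: 11.8
eef_pos: [0.6057, 0.089, 0.0705]
ee_rot: [-3.141, 0.0, -1.574]
force: [-1.7, 0.5, 2.6]
width: 0.0516
gripper_force: 25.0
 rows units [7.74, 5.48, -6.38, 0.72] now [0.6057, 0.089, 0.0705] -90.2 w 0.052 F [-1.7  0.5  2.6] t 11.80
```

```bash
python3 -m crank '[[[0,0,-0.8,0],[0,0,-2.4,0],[0,0,-4.2,0],[0.6,0.4,-5.4,0],[1.8,1.3,-5.6,0],[3.2,2.3,-5.6,0.3],[4.6,3.3,-5.6,0.7],[6,4.3,-5.6,0.7],[7,5,-5.6,0.7],[7.6,5.4,-5.6,0.7],[7.7,5.5,-5.6,0.7],[7.7,5.5,-5.6,0.7]]]'; python3 -c "
from h import *
to(.468,-.104,.0755,-93.8)"
```

```text
t: 13.3
eef_pos: [0.4678, -0.1028, 0.2103]
ee_rot: [-3.141, 0.0, -1.636]
force: [1.2, -0.1, -2.1]
width: 0.0515
gripper_force: 25.0
 rows units [0.05, -0.01, 5.39, 0.02] now [0.4678, -0.1028, 0.2103] -93.7 w 0.052 F [ 1.2 -0.1 -2.1] t 13.30
```

```bash
python3 -m crank '[[[0,0,0.8,0],[0,0,2.3,0],[0,0,3.6,0],[0,0,4.5,0],[0,0,5,0],[0,0,5.2,0],[0,0,5.35,0],[0,0,5.45,0],[0,0,5.45,0]]]'; python3 -c "
from h import *
to(.468,-.104,.0745,-93.8)"
```

```text
t: 14.42
eef_pos: [0.4678, -0.103, 0.0745]
ee_rot: [-3.141, 0.0, -1.635]
force: [-0.5, 0.5, -2.0]
width: 0.0518
gripper_force: 25.0
 rows units [0.04, -0.01, 0.0, 0.02] now [0.4678, -0.103, 0.0745] -93.7 w 0.052 F [-0.5  0.5 -2. ] t 14.43
```

```bash
python3 -m crank '[[[0,0,0.06,0],[0,0,0.08,0]]]'; python3 -m crank '[[[0,0,0,0],[0,0,0,0],[0,0,0,0],[0,0,0,0]]]' 0;  python3 -m crank '[[[0,0,-0.7,0],[0,0,-2.2,0],[0,0,-4,0],[0,0,-5.8,0],[0,0,-6.8,0],[0,0,-7,0],[0,0,-7,0]]]'; python3 -c "
from h import *
to(.598,.295,.25,-48.8)"
```

```text
t: 14.68
eef_pos: [0.4679, -0.1032, 0.0742]
ee_rot: [-3.14, -0.0, -1.635]
force: [-9.6, 4.2, 25.8]
width: 0.0517
gripper_force: 25.0
t: 15.18
eef_pos: [0.4675, -0.1031, 0.072]
ee_rot: [3.141, -0.0, -1.635]
force: [-0.1, 0.4, 0.6]
width: 0.085
gripper_force: 0.0
t: 16.05
eef_pos: [0.4672, -0.103, 0.2465]
ee_rot: [3.141, 0.0, -1.636]
force: [0.1, 0.3, -0.9]
width: 0.0874
gripper_force: 0.0
 rows units [-16.22, -4.19, -0.14, -8.98] now [0.4672, -0.103, 0.2465] -93.7 w 0.087 F [ 0.1  0.3 -0.9] t 16.05
```

```bash
python3 -m crank '[[[-1.2,-0.3,0,-1],[-3.4,-0.9,0,-3],[-5.6,-1.5,0,-5],[-7.8,-2,0,-7],[-10,-2.6,0,-9],[-12.2,-3.2,0,-9],[-14.2,-3.7,0,-9],[-15.6,-4.1,0,-9],[-16.2,-4.2,0,-9],[-16.2,-4.2,0,-9]]]'; python3 -c "
from h import *
to(.598,.295,.089,-48.8)
s,im,d=grab('top'); cv2.imwrite('pics/t3.png',im[150:350,100:520,::-1]); W=world('top',d); z=W[...,2]
m=(abs(W[...,0]-.468)<.05)&(abs(W[...,1]+.104)<.05)&(z>.09)&(z<.13); p=W[m]; print(np.round((p.min(0)+p.max(0))/2,3),np.ptp(p,axis=0))"
```

```text
t: 17.3
eef_pos: [0.5979, 0.2946, 0.245]
ee_rot: [3.139, 0.0, -0.849]
force: [-0.4, -1.1, 0.3]
width: 0.0877
gripper_force: 0.0
 rows units [-0.01, -0.01, 6.24, 0.03] now [0.5979, 0.2946, 0.245] -48.7 w 0.088 F [-0.4 -1.1  0.3] t 17.30
[ 0.468 -0.104  0.102] [0.04956452 0.05026844 0.02205536]
```

View pics/t3.png

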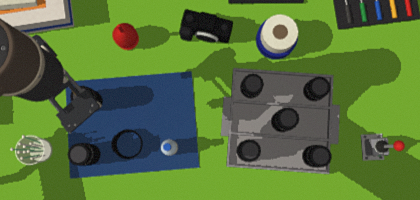

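The picture shows the short lens at (317,88) and the medium at (249,149), both upright in their rows. The gripper is at (80,105), over the first long lens.

```bash
python3 -m crank '[[[0,0,1,0],[0,0,2.6,0],[0,0,4.2,0],[0,0,5.3,0],[0,0,6,0],[0,0,6.2,0],[0,0,6.2,0]]]' 0; python3 -m crank '[[[0,0,0,0],[0,0,0,0],[0,0,0,0],[0,0,0,0],[0,0,0,0]]]' 1 25; python3 -c "
from h import *
to(.539,-.273,.25,-48.8)"
```

```text
t: 18.23
eef_pos: [0.5988, 0.2943, 0.0928]
ee_rot: [-3.141, -0.0, -0.85]
force: [0.2, -0.2, 1.7]
width: 0.0873
gripper_force: 0.0
t: 18.85
eef_pos: [0.5985, 0.2945, 0.0922]
ee_rot: [-3.141, -0.0, -0.85]
force: [-0.4, 1.6, 1.7]
width: 0.0516
gripper_force: 25.0
 rows units [15.48, 16.77, -6.31, 0.02] now [0.5985, 0.2945, 0.0922] -48.7 w 0.052 F [-0.4  1.6  1.7] t 18.85
```

```bash
python3 -m crank '[[[0,0,-0.8,0],[0,0,-2.4,0],[0,0,-4.2,0],[0.5,0.6,-5.8,0],[1.6,1.7,-6.2,0],[3.1,3.4,-6.2,0],[4.6,5,-6.2,0],[6.1,6.6,-6.2,0],[7.6,8.2,-6.2,0],[9.1,9.9,-6.2,0],[10.6,11.5,-6.2,0],[12.1,13.1,-6.2,0]]]'; python3 -m crank '[[[1.4,1.5,0,0],[2.4,2.6,0,0],[3.1,3.3,0,0],[3.4,3.65,0,0],[3.4,3.65,0,0]]]'; python3 -c "
from h import *
to(.539,-.273,.0965,-48.8)"
```

```text
t: 20.35
eef_pos: [0.5511, -0.1506, 0.2466]
ee_rot: [3.141, 0.001, -0.85]
force: [0.7, -0.2, -2.9]
width: 0.0519
gripper_force: 25.0
t: 20.98
eef_pos: [0.5391, -0.2734, 0.2464]
ee_rot: [3.141, 0.001, -0.851]
force: [0.4, 0.3, -3.3]
width: 0.0521
gripper_force: 25.0
 rows units [-0.01, -0.01, 6.0, 0.01] now [0.5391, -0.2734, 0.2464] -48.8 w 0.052 F [ 0.4  0.3 -3.3] t 20.98
```

```bash
python3 -m crank '[[[0,0,0.8,0],[0,0,2.3,0],[0,0,3.8,0],[0,0,4.8,0],[0,0,5.4,0],[0,0,5.7,0],[0,0,5.85,0],[0,0,5.92,0],[0,0,5.96,0],[0,0,5.96,0]]]'; python3 -m crank '[[[0,0,0.04,0],[0,0,0.04,0]]]'; python3 -c "
from h import *
to(.539,-.273,.0962,-48.8)"
```

```text
t: 22.22
eef_pos: [0.5397, -0.2733, 0.0984]
ee_rot: [-3.141, -0.0, -0.85]
force: [0.1, -0.3, -2.9]
width: 0.0511
gripper_force: 25.0
t: 22.48
eef_pos: [0.5395, -0.2732, 0.097]
ee_rot: [3.142, 0.0, -0.85]
force: [-0.4, -0.7, -3.0]
width: 0.0516
gripper_force: 25.0
 rows units [-0.02, 0.01, 0.03, 0.02] now [0.5395, -0.2732, 0.097] -48.7 w 0.052 F [-0.4 -0.7 -3. ] t 22.48
```

```bash
python3 -m crank '[[[0,0,0.03,0],[0,0,0.04,0]]]'; python3 -m crank '[[[0,0,0,0],[0,0,0,0],[0,0,0,0],[0,0,0,0]]]' 0;  python3 -m crank '[[[0,0,-0.7,0],[0,0,-2.2,0],[0,0,-4,0],[0,0,-5.6,0],[0,0,-6.2,0],[0,0,-6.2,0]]]'; python3 -c "
from h import *
to(.463,.298,.25,-48.8)"
```

```text
t: 22.72
eef_pos: [0.5396, -0.2732, 0.0962]
ee_rot: [3.142, -0.0, -0.85]
force: [-0.7, 0.2, -0.6]
width: 0.0512
gripper_force: 25.0
t: 23.22
eef_pos: [0.5396, -0.2732, 0.0962]
ee_rot: [-3.141, -0.0, -0.85]
force: [0.1, -0.3, -0.2]
width: 0.0847
gripper_force: 0.0
t: 23.98
eef_pos: [0.54, -0.2732, 0.2527]
ee_rot: [-3.14, -0.002, -0.85]
force: [1.1, 0.7, -0.7]
width: 0.0876
gripper_force: 0.0
 rows units [-19.2, -12.77, 0.11, 0.02] now [0.54, -0.2732, 0.2527] -48.7 w 0.088 F [ 1.1  0.7 -0.7] t 23.98
```

```bash
python3 -m crank '[[[-1,-0.7,0,0],[-2.9,-1.9,0,0],[-4.9,-3.3,0,0],[-6.9,-4.6,0,0],[-8.9,-5.9,0,0],[-10.9,-7.3,0,0],[-12.9,-8.6,0,0],[-14.9,-9.9,0,0],[-16.8,-11.2,0,0],[-18.4,-12.2,0,0],[-19.1,-12.7,0,0],[-19.2,-12.8,0,0]]]'
python3 - <<'E'
from h import *
s,im,d=grab("wrist"); W=world("wrist",d,s); z=W[...,2]
m=(z>.112)&(z<.14)&(abs(W[...,0]-.463)<.06)&(abs(W[...,1]-.298)<.06)&(d>0); p=W[m]
if len(p): print("wristview",np.round((p.min(0)+p.max(0))/2,3),np.ptp(p,axis=0))
s,im,d=grab('top'); W=world('top',d); z=W[...,2]
m=(abs(W[...,0]-.539)<.045)&(abs(W[...,1]+.273)<.05)&(z>.115)&(z<.15); p=W[m]; print(np.round((p.min(0)+p.max(0))/2,3),np.ptp(p,axis=0))
to(.463,.298,.089,-48.8)
E
```

```text
t: 25.48
eef_pos: [0.4626, 0.2992, 0.2496]
ee_rot: [3.139, -0.0, -0.849]
force: [-0.2, 0.2, 0.6]
width: 0.0873
gripper_force: 0.0
wristview [0.461 0.298 0.119] [0.05236478 0.05161604 0.01439877]
[ 0.54  -0.272  0.124] [0.05198367 0.05185682 0.01790853]
 rows units [0.0, 0.0, 6.45, 0.02] now [0.463, 0.2981, 0.2502] -48.7 w 0.088 F [-0.6 -0.  -0.8] t 25.57
```

```bash
python3 -m crank '[[[0,0,1,0],[0,0,2.6,0],[0,0,4.2,0],[0,0,5.4,0],[0,0,6.1,0],[0,0,6.3,0],[0,0,6.3,0]]]' 0; python3 -m crank '[[[0,0,0,0],[0,0,0,0],[0,0,0,0],[0,0,0,0],[0,0,0,0]]]' 1 25; python3 -c "
from h import *
to(.549,-.109,.25,-48.8)"
```

```text
t: 26.45
eef_pos: [0.4636, 0.298, 0.0939]
ee_rot: [-3.142, -0.0, -0.851]
force: [0.4, 0.3, 0.4]
width: 0.0879
gripper_force: 0.0
t: 27.08
eef_pos: [0.4631, 0.2986, 0.0937]
ee_rot: [3.141, -0.0, -0.85]
force: [-1.2, -0.7, 1.6]
width: 0.0514
gripper_force: 25.0
 rows units [14.51, 8.18, -6.25, 0.02] now [0.4631, 0.2986, 0.0937] -48.7 w 0.051 F [-1.2 -0.7  1.6] t 27.07
```

```bash
python3 -m crank '[[[0,0,-0.8,0],[0,0,-2.4,0],[0,0,-4.2,0],[0.6,0.3,-5.8,0],[2,1.1,-6.2,0],[3.9,2.2,-6.2,0],[5.9,3.3,-6.2,0],[7.9,4.5,-6.2,0],[9.9,5.6,-6.2,0],[11.8,6.7,-6.2,0],[13.4,7.6,-6.2,0],[14.3,8.1,-6.2,0]]]'; python3 -m crank '[[[0.2,0.1,0,0],[0.2,0.1,0,0]]]'; python3 -c "
from h import *
to(.549,-.109,.0977,-48.8)"
```

```text
t: 28.58
eef_pos: [0.5467, -0.1057, 0.2478]
ee_rot: [3.141, 0.001, -0.852]
force: [-0.4, 0.2, -2.6]
width: 0.0517
gripper_force: 25.0
t: 28.82
eef_pos: [0.5481, -0.1089, 0.248]
ee_rot: [3.141, 0.001, -0.851]
force: [-0.2, -0.3, -2.5]
width: 0.0517
gripper_force: 25.0
 rows units [0.02, -0.02, 6.01, 0.01] now [0.5481, -0.1089, 0.248] -48.7 w 0.052 F [-0.2 -0.3 -2.5] t 28.82
```

```bash
python3 -m crank '[[[0,0,0.8,0],[0,0,2.3,0],[0,0,3.8,0],[0,0,4.8,0],[0,0,5.4,0],[0,0,5.7,0],[0,0,5.85,0],[0,0,5.92,0],[0,0,5.96,0],[0,0,5.96,0]]]'; python3 -m crank '[[[0,0,0.04,0],[0,0,0.04,0]]]'; python3 -c "
from h import *
to(.549,-.109,.0977,-48.8)"
```

```text
t: 30.08
eef_pos: [0.5486, -0.109, 0.0999]
ee_rot: [-3.141, -0.0, -0.85]
force: [-0.4, 0.8, -2.9]
width: 0.0514
gripper_force: 25.0
t: 30.32
eef_pos: [0.5484, -0.109, 0.0986]
ee_rot: [-3.142, -0.0, -0.85]
force: [-0.6, -0.2, -3.3]
width: 0.0514
gripper_force: 25.0
 rows units [0.02, -0.02, 0.04, 0.02] now [0.5484, -0.109, 0.0986] -48.7 w 0.051 F [-0.6 -0.2 -3.3] t 30.32
```

```bash
python3 -m crank '[[[0,0,0.03,0],[0,0,0.04,0]]]'; python3 -m crank '[[[0,0,0,0],[0,0,0,0],[0,0,0,0],[0,0,0,0]]]' 0;  python3 -m crank '[[[0,0,-0.7,0],[0,0,-2.2,0],[0,0,-4,0],[0,0,-5.8,0],[0,0,-6.8,0],[0,0,-6.8,0]]]'
python3 - <<'E'
from h import *
s,im,d=grab('top'); cv2.imwrite('pics/t4.png',cv2.resize(im[200:340,300:520,::-1],None,fx=3,fy=3)); W=world('top',d); z=W[...,2]
for nm,x,y,h in [("short",.62,-.278,.088),("med",.468,-.104,.108),("L-",.539,-.273,.128),("L+",.549,-.109,.128),("refS",.63,-.116,.088),("refL",.542,-.193,.128),("refM",.454,-.269,.108),("ball",.475,-.424,.200)]:
    m=(abs(W[...,0]-x)<.04)&(abs(W[...,1]-y)<.04)&(z>h-.012)&(z<h+.015); p=W[m]
    print(nm,np.round((p.min(0)+p.max(0))/2,3),np.round(np.ptp(p,axis=0),3)) if len(p) else print(nm,"none")
to(.475,-.35,.27,-90)
E
```

```text
t: 30.58
eef_pos: [0.5485, -0.109, 0.0977]
ee_rot: [-3.142, -0.0, -0.85]
force: [-0.2, -0.4, 1.1]
width: 0.0517
gripper_force: 25.0
t: 31.08
eef_pos: [0.5485, -0.109, 0.0976]
ee_rot: [-3.141, -0.0, -0.85]
force: [0.7, 1.2, 0.5]
width: 0.0849
gripper_force: 0.0
t: 31.82
eef_pos: [0.5495, -0.109, 0.27]
ee_rot: [-3.138, -0.003, -0.85]
force: [-0.3, 0.3, -0.3]
width: 0.087
gripper_force: 0.0
short [ 0.617 -0.299  0.087] [0.032 0.01  0.013]
med [ 0.468 -0.104  0.106] [0.049 0.051 0.017]
L- [ 0.54  -0.273  0.125] [0.052 0.052 0.016]
L+ [ 0.524 -0.113  0.123] [0.002 0.012 0.009]
refS none
refL none
refM [ 0.454 -0.269  0.105] [0.052 0.051 0.018]
ball [ 0.475 -0.425  0.199] [0.02  0.024 0.022]
 rows units [5.3, 8.58, -0.07, 8.26] now [0.5486, -0.1089, 0.2683] -48.7 w 0.088 F [-0.4  0.3 -0.2] t 31.88
```

View pics/t4.png

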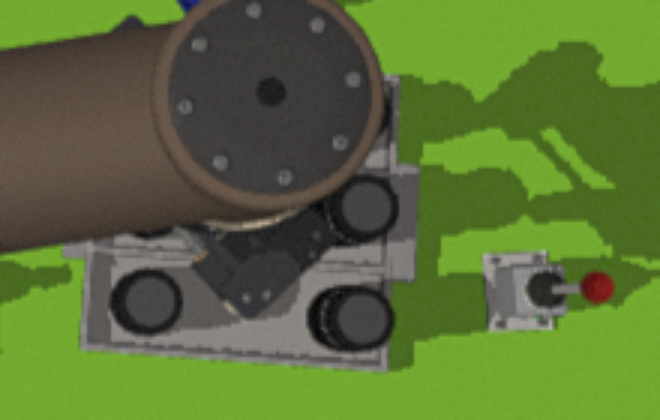

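The arm hides the far part of the tray. In view are the medium lens (146,300), ref_medium (358,318), the second-slot long (362,207) and the red ball (597,288), all upright. I move off to the switch and recheck all seven lenses from there before tripping it.

```bash
python3 -m crank '[[[0.5,0.8,0,1.5],[1.5,2.4,0,3.5],[2.7,4.4,0,5.5],[3.9,6.3,0,7.5],[4.8,7.8,0,8.3],[5.3,8.6,0,8.3],[5.3,8.6,0,8.3]]]' 1 5
python3 - <<'E'
from h import *
s,im,d=grab('top'); W=world('top',d); z=W[...,2]
for nm,x,y,h in [("short",.62,-.278,.088),("med",.468,-.104,.108),("L-",.539,-.273,.128),("L+",.549,-.109,.128),("refS",.63,-.116,.088),("refL",.542,-.193,.128),("refM",.454,-.269,.108)]:
    m=(abs(W[...,0]-x)<.04)&(abs(W[...,1]-y)<.04)&(z>h-.012)&(z<h+.015); p=W[m]
    print(nm,np.round((p.min(0)+p.max(0))/2,3),np.round(np.ptp(p,axis=0),3)) if len(p) else print(nm,"none")
cv2.imwrite('pics/t5.png',cv2.resize(im[200:340,300:520,::-1],None,fx=3,fy=3))
s,im,d=grab('scene'); cv2.imwrite('pics/s5.png',cv2.resize(im[90:270,200:400,::-1],None,fx=3,fy=3))
to(.475,-.35,.175,-90)
E
```

```text
t: 32.75
eef_pos: [0.4731, -0.3515, 0.2658]
ee_rot: [3.139, 0.001, -1.577]
force: [0.0, -0.3, -0.5]
width: 0.023
gripper_force: 0.0
short none
med [ 0.468 -0.104  0.106] [0.049 0.05  0.015]
L- none
L+ [ 0.548 -0.11   0.125] [0.052 0.052 0.018]
refS [ 0.63  -0.116  0.086] [0.05  0.051 0.019]
refL [ 0.529 -0.173  0.126] [0.014 0.01  0.015]
refM none
 rows units [-0.01, -0.04, 3.66, -0.05] now [0.4739, -0.3502, 0.2664] -90.2 w 0.015 F [0.4 0.6 0.1] t 32.85
```

View pics/s5.png

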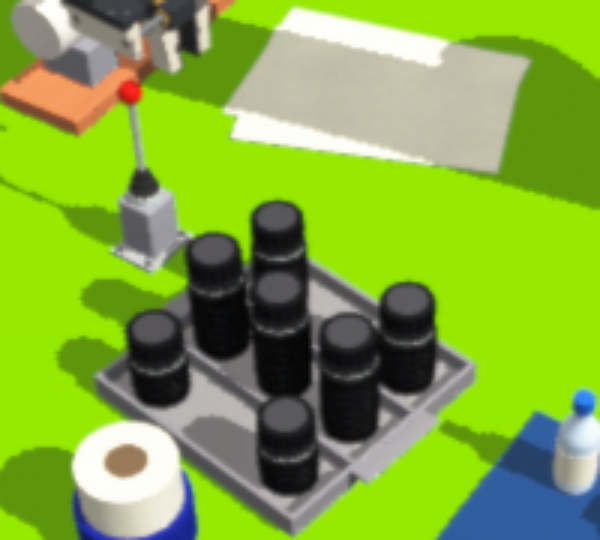

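All seven lenses stand upright in their rows: long (216,250), (280,295) and (350,340), short (158,330) and (287,415), medium (277,220) and (408,300). The ball is at (130,92). I go down beside the stick.

```bash
python3 -m crank '[[[0,0,0.8,0],[0,0,2,0],[0,0,3,0],[0,0,3.5,0],[0,0,3.7,0],[0,0,3.7,0]]]' 1; python3 -m crank '[[[0.4,0,0,0],[1.0,0,0,0],[1.6,0,0,0],[2.1,0,0,0],[2.6,0,0,0],[3.1,0,0,0],[3.5,0,0,0],[3.9,0,0,0],[4.0,0,0,0],[4.0,0,0,0]]]'; python3 -c "
from h import *
s,im,d=grab('scene'); cv2.imwrite('pics/s6.png',cv2.resize(im[90:210,200:330,::-1],None,fx=4,fy=4))
to(.475,-.35,.175,-90)"
```

```text
t: 33.6
eef_pos: [0.4747, -0.3503, 0.1755]
ee_rot: [-3.141, -0.0, -1.574]
force: [0.5, -1.7, 0.6]
width: 0.0003
gripper_force: 0.0
t: 34.85
eef_pos: [0.4737, -0.4499, 0.1745]
ee_rot: [3.141, 0.001, -1.574]
force: [1.1, 4.9, -4.2]
width: 0.0003
gripper_force: 2.3
 rows units [-4.0, -0.03, -0.01, -0.04] now [0.4738, -0.4499, 0.1747] -90.2 w 0.000 F [ 0.3  5.1 -4.2] t 34.90
```

View pics/s6.png

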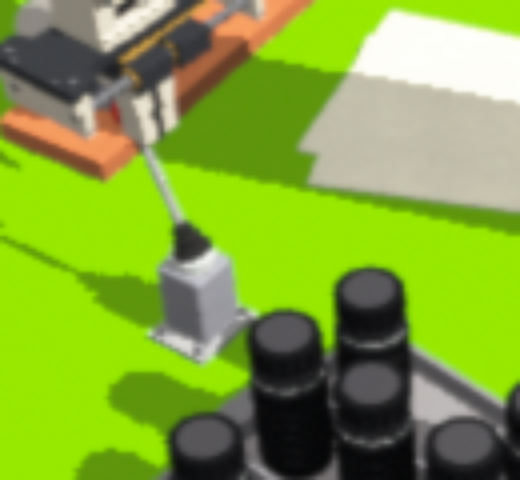

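The stick is clearly pushed over, with its rod leaning from (180,225) to (148,150), well past 15°. I back off and lift clear.

```bash
python3 -m crank '[[[-0.6,0,0,0],[-1.4,0,0,0],[-2.2,0,0,0],[-3,0,0,0],[-3.7,0,0,0],[-4,0,0,0],[-4,0,-0.8,0],[-4,0,-2.4,0],[-4,0,-3.6,0],[-4,0,-4,0],[-4,0,-4,0]]]'
python3 - <<'E'
from h import *
s,im,d=grab('top'); W=world('top',d); z=W[...,2]
m=(abs(W[...,0]-.475)<.05)&(abs(W[...,1]+.424)<.05)&(z>.185)&(z<.215); p=W[m]; print("ball",np.round((p.min(0)+p.max(0))/2,3) if len(p) else None)
s,im,d=grab('scene'); cv2.imwrite('pics/s7.png',cv2.resize(im[90:370,200:540,::-1],None,fx=2,fy=2))
E
```

```text
t: 36.28
eef_pos: [0.4744, -0.3504, 0.2751]
ee_rot: [-3.141, -0.0, -1.575]
force: [-0.1, 0.1, -0.8]
width: 0.0004
gripper_force: 0.0
ball None
```

View pics/s7.png

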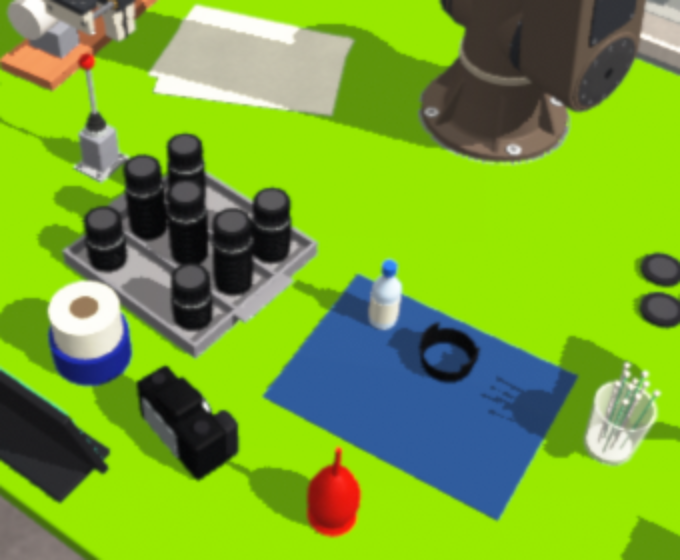

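The stick is upright again, with the ball at (87,61). All seven lenses stand in the tray and the bystanders have not moved, so I hand in.

```bash
python3 -c "
from station import arm
print(arm.job_done())"
```

```text
the job is handed in; nothing more can be done
None
```

I stood all four lenses upright in the rows of their own length, then tripped the call switch (it sprang back upright) and handed the job in at about 36 s; the hand-in returned no verdict. One placing was firmer than planned: the medium lens met the tray floor at about 26 N.

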